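# Hang the cutlery caddy on the dish drainer

### The arm

A 7-joint arm with a two-finger parallel gripper is mounted at the origin on the work surface. World frame = base frame: x ahead of the robot, y to its left, z up, the work surface at z = 0. Lengths are in m, angles in rad, forces in N, time in s.
With the tool pointing down it reaches from about 0.35 to 0.9 m from the base axis. Payload 8.1 kg.
Tool frame: the origin (TCP) lies between the finger pads; the fingertips stand 11 mm ahead of it and the grasp point (between the pads) lies 8 mm behind it; z points along the fingers, y is the line along which they close (so a half turn about z gives the same grasp; the last joint's range is limited). The gripper opens to 92 mm and grips with 3 to 60 N. Pads are 19 mm wide; open, the fingers measure 130 mm over their backs; the gripper's body (75 mm by 190 mm) begins 47 mm behind the grasp point.
Start: joints at [1.158, 0.434, 0.025, 1.573, -0.012, 1.134, -0.075], TCP at [0.191, -0.595, 0.238] pointing down, gripper open.
Joint ranges: [-2.62, 2.62], [-0.44, 2.09], [-1.27, 1.32], [0.08, 2.57], [-1.32, 4.46], [0.12, 2], [-2.74, 2.74]. Speed limits (rad/s): [2.22, 2.22, 3.01, 3.01, 3.14, 3.14, 3.14].

### API

Orientations are given as a rotation vector (axis times angle).
In Python, from cell import observe, get_image, camera_params, sign_off gives the robot as it stands.
- The arm moves only by the shell command python3 -m pendant 'ROWS' [FORCE]. ROWS is JSON, one flat list of numbers, 7 for each row, row after row: the shift along the tool's x, y, z in m, then the turn, a rotation vector about the tool's x, y, z in rad, then the finger opening in m, from 0 to 0.0918. In form: [dx, dy, dz, rx, ry, rz, jaw, dx, dy, dz, rx, ry, rz, jaw, ...]. A call has 1 to 10 rows; each row shifts and turns the commanded pose from where the row before left it, along the tool's axes as they then stand; what a row does not reach is not made up. A row lasts 1/8 s, in which the tool goes at most 62.5 mm and 10.7 degrees, less where a joint would pass 70% of its speed; a pose out of reach is approached as far as the arm can. A call is refused whole if a number of a shift passes 0.0625 or a number of a turn 0.188, either way. A call with a gripper value outside its range is refused whole. The fingers move at their own pace and stop on an object; FORCE is the grip in N (left out, the last holds). Time passes only in rows, so rows that do not move let the fingers close. It gives the time, the measured TCP pose, the force, the opening and the grip force at its end, in the units of the state.
- observe(): the state, without advancing time (a new reading comes with each control period).
- get_image(name): name is "scene" or "top" or "wrist"; returns the picture (480x640x3 uint8, red, green, blue); there is no depth.
- camera_params(name): a dict with "intrinsics" (3x3 intrinsics, pixels), "eye" and "rotation" of the camera in the world; the wrist camera has in their place "T_tool_cam" (4x4, takes a point from camera to tool coordinates, whose origin is the TCP and whose axes are the flange's). Camera axes: x right, y down, z forward; pixel columns grow to the right and rows downward; lengths in m; the calibration is good to about 2 mm. A picture is of the moment at which its call begins: read the wrist's pose just before it. camera_params takes no time and is no camera call.
- sign_off(): hands the job in; it is judged then, once.
The state is a dict: "clock": time; "joints": joint angles; "dq": joint speeds; "joint_efforts": joint torques, N m; "position": TCP position; "ee_rot": TCP orientation; "force": force on the tool from outside, world axes, zero at the start; "ft_torque": the same for the moment, N m; "width": opening from 0.0 (shut) to 1.0 (fully open); "gripper_force": force on a finger pad.
Only numpy, scipy, OpenCV 4.12 (cv2) and the standard library are available. Lean on these libraries where they do the work, as an engineer would, in place of code of your own. Each camera call takes 0.05 s, during which the arm holds its last target. There are 200 camera calls.

### The job

Hang the empty cutlery caddy back on the end of the dish drainer: slide the side-opening slots of its two straps sideways over the two brass studs, feeling for the end of the slots because the stud strip may be clamped a little to either side, then let it down until both studs sit at the top of the slot pockets and the caddy hangs upright and at rest, clear of the counter. Work gently, with a light hand against the drainer, so that the enamel is not chipped, and leave the mug, the soap bottle and the canister where they stand.

Things in the scene. Friction and masses are not known exactly. Their poses are not given: they have to be found in the camera images.
- caddy: Empty cutlery caddy on the counter: sage-green enamelled steel box 204 (x) by 80 (y) by 110 mm high, 0.36 to 0.58 kg, open on top. Origin: centre of its underside, z up. Beech carrying grip along x over its middle. On its back (-y) two upright steel straps with slots, at y -45 to -40 mm (box's back wall: y -40), up to z 166 mm; left one x -78.5 to -29 mm, right one x 51.5 to 101 mm.
- caddy_grip (a point): Centre of the caddy's beech grip, 185 mm straight above the middle of its underside: bar along the caddy's x, 16 mm thick (y), 20 mm high, 190 mm long. Take it from above, fingers closing along the caddy's y. Axes as the caddy's.
- caddy_hang (a point): Midway between the straps' two slot pockets, at their roof: caddy x 0, y -42.5 (middle of the strap thickness), z 150 mm; axes as the caddy's. The pockets (11 mm wide, centred at x -65 and +65 mm) rise 10 mm above the slots' roof. The end wall of slot and pocket lies 5.5 mm to -x of the pocket's centre.
- caddy_mouth (a point): Mouth of the right strap's slot: caddy x 101, y -42.5, z 134 mm (mid height). Both straps' slots open at the strap's +x edge and run level 41.5 mm towards -x, z 128 to 140 mm (12 mm high); upper lip 12 mm longer than the lower, its tip bevelled. So with the studs beside the straps on their +x side, the caddy slides in its own +x over the studs, then down 10 mm into the pockets.
- drainer: Heavy steel dish drainer with plates on a white tray, 300 (x) by 400 mm (y), posts 195 mm high; does not move. Origin: centre of its underside, z up. The caddy hangs on its +y end, back towards the drainer, axes parallel to the drainer's. Enamel chips if caddy and drainer press with over 18 N. The hung caddy leans on a bumper bar (z 40 to 54, front at y 214 mm), up to 0.05 rad.
- drainer_hang (a point): Fixed to the drainer, axes as its own: x 0, y 209 (front face of the dark stud strip), z 178 mm (top of the stud shanks). Two brass studs point to +y, 130 mm apart, axes at z 174: shank 8 mm thick, 8 mm long, head 18 mm wide, 4 mm thick. The strip (210 long, z 158 to 192) is clamped with its middle up to 25 mm to either side (x) of this point, not measured; it holds under light pushes.
- mug: Blue mug, 80 mm wide, 90 mm high, standing on the counter; origin at its underside. Bystander.
- soap: Amber soap bottle with a black pump, 64 mm wide, 185 mm high; origin at its underside. Bystander.
- canister: Sage-green lidded canister, 114 mm wide, 160 mm high; origin at its underside. Bystander.

How it is judged:
On the way:
1. the caddy is lifted off the counter (height (world z) of caddy above 0.02 m), for 0.2 s.
At the end, for the whole second after the job is handed in: The caddy hangs on both studs by its straps, at rest: pocket roofs at stud-top height (+3/-4 mm), straps between strip and stud heads, within 31 mm of the drainer's middle line, upright within 0.08 rad and in line with the drainer within 0.06 rad, its weight on the drainer (z of caddy_hang in the frame of drainer_hang between -0.004 and 0.003 m and y of caddy_hang in the frame of drainer_hang between 0.0005 and 0.009 m and x of caddy_hang in the frame of drainer_hang between -0.031 and 0.031 m and angle between caddy's own z axis and vertical below 0.08 rad and angle between the x axis of caddy and the x axis of drainer, either way round below 0.06 rad and contact force between caddy and drainer above 1 N and linear speed of caddy below 0.01 m/s and angular speed of caddy below 0.1 rad/s); the robot touches nothing.
It fails at once if the caddy is pressed or dropped against the drainer with more than 18 N (contact force between caddy and drainer above 18 N).
It fails at once if the robot pushes on the drainer with more than 10 N (contact force between any of the fingers, the arm and drainer above 10 N).
It fails at once if the mug is shifted by more than 15 mm or tipped (distance of mug from where it was at the start of the episode above 0.015 m or angle between mug's own z axis and vertical above 0.15 rad).
It fails at once if the soap bottle is shifted by more than 15 mm or tipped (distance of soap from where it was at the start of the episode above 0.015 m or angle between soap's own z axis and vertical above 0.15 rad).
It fails at once if the canister is shifted by more than 15 mm or tipped (distance of canister from where it was at the start of the episode above 0.015 m or angle between canister's own z axis and vertical above 0.15 rad).
It also fails if it takes over 45 s, if anything falls off the work surface, if the arm or the gripper's body presses on something with over 40 N, if the wrist force passes 120 N, or if a joint passes its speed limit or range.

## Working session

There is one attempt and no reset: what is moved stays moved. The work goes in short steps, Python scripts to look and compute and a shell command to move; the robot and the scene stay as the last step left them, time stands still between calls to the robot, and variables do not carry over. Pictures are saved under pics/ and viewed, at most 10 in all, crops included, and the job is handed in when it is done.

```bash
mkdir -p pics; ls; python3 - <<'E'
from cell import *
import cv2,numpy as np
s=observe();print(s)
for n in("scene","top"):
    im=get_image(n);cv2.imwrite(f"pics/{n}0.png",im[:,:,::-1]);p=camera_params(n);print(n,{k:np.round(v,4).tolist() for k,v in p.items()})
print(camera_params("wrist"))
E
```

```text
pics
{'clock': 0.0, 'joints': array([ 1.15841137,  0.4352273 ,  0.02493417,  1.57414535, -0.01162177,
        1.13398169, -0.0750877 ]), 'dq': array([ 0.00064215,  0.00128964,  0.0001704 ,  0.00016835,  0.00082461,
       -0.00131608, -0.00146903]), 'joint_efforts': array([-6.68617868e-04, -6.67864108e+01,  9.84579697e-01, -3.14465153e+01,
       -6.05112151e-02,  4.29167098e-02,  1.60923250e-04]), 'position': array([ 0.19034885, -0.59476503,  0.23692315]), 'ee_rot': array([-3.10243166e+00, -4.84372663e-01,  5.62211379e-04]), 'force': array([ 0.37616822, -0.44308404,  0.64932842]), 'ft_torque': array([-0.01503552,  0.00237619, -0.04094636]), 'gripper_force': 0.0, 'width': 0.9941762442017908}
scene {'intrinsics': [[605.4105, 0.0, 313.6854], [0.0, 605.4105, 243.2615], [0.0, 0.0, 1.0]], 'eye': [1.3528, -0.5671, 0.8734], 'rotation': [-2.0514, -0.9947, 0.4681]}
top {'intrinsics': [[497.673, 0.0, 324.7988], [0.0, 497.673, 235.1857], [0.0, 0.0, 1.0]], 'eye': [0.4455, 0.0252, 1.084], 'rotation': [-2.1149, 2.1428, -0.1562]}
{'intrinsics': array([[393.66112993,   0.        , 317.05913091],
       [  0.        , 393.66112993, 234.57034261],
       [  0.        ,   0.        ,   1.        ]]), 'T_tool_cam': array([[ 7.57352140e-05, -9.67263855e-01, -2.53772789e-01,
         6.72818663e-02],
       [ 9.99999539e-01,  3.16296493e-04, -9.07138181e-04,
        -1.24250852e-04],
       [ 9.57709418e-04, -2.53772603e-01,  9.67263433e-01,
        -1.47432808e-01],
       [ 0.00000000e+00,  0.00000000e+00,  0.00000000e+00,
         1.00000000e+00]])}
```

View pics/scene0.png

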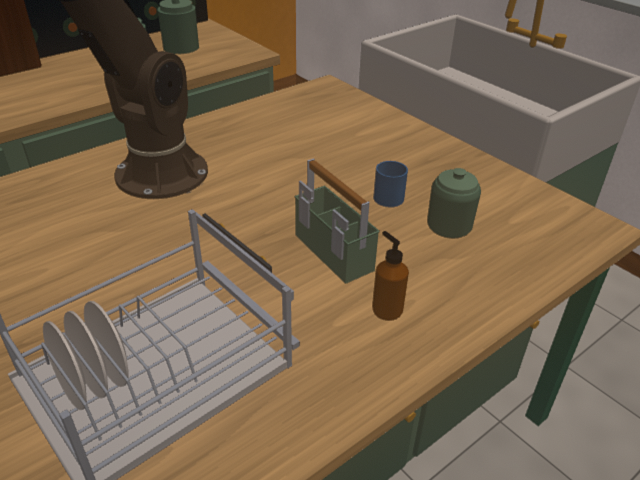

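View pics/top0.png

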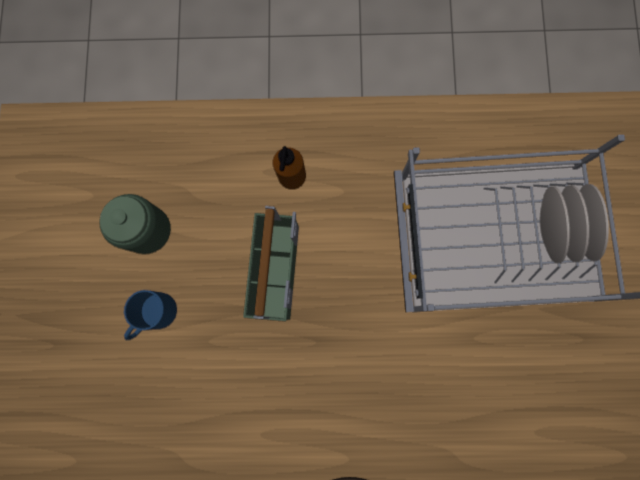

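The top view (image up = world +x, left = world +y) shows the caddy grip running from (270,210) to (262,318), with the straps on its right. The brass studs are at about (406,207) and (411,277). The caddy and drainer axes are roughly parallel, with soap at (288,165), the mug at (148,308) and the canister at (125,222). Next I measure.

```bash
cat > h.py <<'E'
import cv2,numpy as np
from cell import *
from scipy.spatial.transform import Rotation as R
def cam(n,s=None):
    p=camera_params(n);K=p["intrinsics"]
    if n=="wrist":
        T=np.eye(4);T[:3,:3]=R.from_rotvec(s["ee_rot"]).as_matrix();T[:3,3]=s["position"];T=T@p["T_tool_cam"]
        return K,T[:3,3],T[:3,:3]
    r=np.array(p["rotation"]);return K,np.array(p["eye"]),(R.from_rotvec(r).as_matrix() if r.shape==(3,) else r)
def onz(c,uv,z):
    K,e,Rm=c;d=Rm@np.linalg.solve(K,[uv[0],uv[1],1.]);return e+d*(z-e[2])/d[2]
def proj(c,P):
    K,e,Rm=c;q=K@(Rm.T@(np.array(P)-e));return q[:2]/q[2]
def mask(im,lo,hi,roi):
    x0,y0,x1,y1=roi;m=np.zeros(im.shape[:2],np.uint8)
    h=cv2.cvtColor(im,cv2.COLOR_RGB2HSV);m[y0:y1,x0:x1]=cv2.inRange(h,lo,hi)[y0:y1,x0:x1];return m
def blobs(m,amin=5):
    n,l,st,c=cv2.connectedComponentsWithStats(m);return [(c[i].round(2).tolist(),int(st[i,4]),st[i,:4].tolist()) for i in range(1,n) if st[i,4]>=amin]
E
python3 - <<'E'
from h import *
im=cv2.imread("pics/top0.png")[:,:,::-1].copy();c=cam("top");print(c[2].round(3).tolist())
h=cv2.cvtColor(im,cv2.COLOR_RGB2HSV)
for p in [(265,260),(300,400),(406,207),(411,277),(290,260)]:print(p,h[p[1],p[0]])
m=mask(im,(0,130,40),(18,255,150),(235,195,300,330));b=blobs(m,30);print(b)
ct=max(cv2.findContours(m,0,1)[0],key=cv2.contourArea);r=cv2.minAreaRect(ct);print(r)
bx=cv2.boxPoints(r);print([onz(c,p,.195).round(4).tolist() for p in bx],onz(c,r[0],.195).round(4))
m=mask(im,(8,120,60),(30,255,255),(398,195,420,290));b=blobs(m,3);print(b)
for x in b:print(onz(c,x[0],.174).round(4))
E
```

```text
[[-0.012, -0.987, 0.162], [-1.0, 0.014, 0.015], [-0.018, -0.162, -0.987]]
(265, 260) [ 14 158  95]
(300, 400) [ 16 116 127]
(406, 207) [ 19 169 122]
(411, 277) [ 18 170 123]
(290, 260) [64 43 89]
[([264.0, 262.04], 946, [255, 209, 19, 107])]
((263.9878234863281, 261.8902587890625), (9.318868637084961, 106.46028900146484), 6.188615798950195)
[[0.4518, 0.1666, 0.195], [0.6429, 0.1478, 0.195], [0.6408, 0.1308, 0.195], [0.4498, 0.1502, 0.195]] [0.5447 0.149  0.195 ]
[([405.73, 206.61], 33, [403, 203, 8, 8]), ([411.83, 276.19], 36, [409, 273, 8, 8])]
[ 0.647  -0.1122  0.174 ]
[ 0.5171 -0.1184  0.174 ]
```

```bash
python3 - <<'E'
import cv2
a=cv2.imread("pics/top0.png")
b=cv2.resize(a[195:330,235:305],None,fx=4,fy=4,interpolation=cv2.INTER_CUBIC);d=cv2.resize(a[140:320,385:445],None,fx=3.0,fy=3.0,interpolation=cv2.INTER_CUBIC)
import numpy as np
b=b[:540];cv2.imwrite("pics/crop1.png",np.hstack([b,d]))
E
```

```text
(no output)
```

View pics/crop1.png

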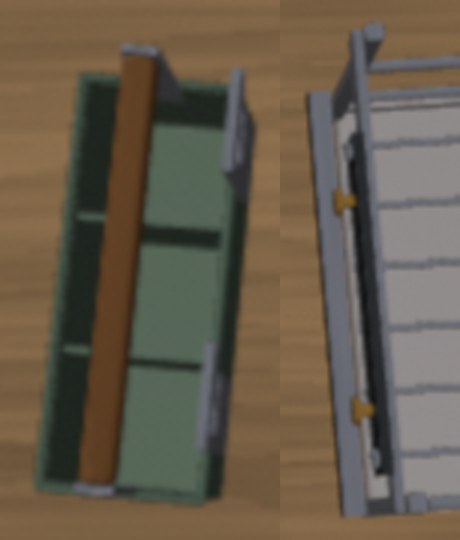

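The grip centre is at (0.545, 0.149) with yaw about -0.10, and its length comes out at 191 mm, which matches. The studs are about 130 mm apart (also a match), near (0.647,-0.112) and (0.517,-0.118), giving a drainer yaw of about +0.05. The crop shows their T-shaped heads. I'll take a close wrist look over the studs on the way.

```bash
python3 -m pendant '[0,0,-0.06,0,0,0.13,0.09, 0,0,-0.06,0,0,0.13,0.09, 0.04,-0.045,0,0,0,0,0.09, 0.04,-0.045,0,0,0,0,0.09, 0.04,-0.045,0,0,0,0,0.09, 0.04,-0.045,0,0,0,0,0.09, 0.04,-0.045,0,0,0,0,0.09, 0.04,-0.045,0,0,0,0,0.09]' | tail -3; python3 -m pendant '[0.04,-0.045,0,0,0,0,0.09, 0.04,-0.045,0,0,0,0,0.09, 0.04,-0.045,0,0,0,0,0.09, 0.04,-0.045,0,0,0,0,0.09, 0,0,0,0,0,0,0.09,0,0,0,0,0,0,0.09]' |tail -3
```

```text
force: [0.3, -0.1, -1.2]
width: 0.98
gripper_force: 0.0
force: [-0.3, -0.4, 1.0]
width: 0.978
gripper_force: 0.0
```

```bash
python3 - <<'E'
from h import *
s=observe();im=get_image("wrist");cv2.imwrite("pics/w1.png",im[:,:,::-1]);print(s["clock"],s["position"],s["ee_rot"],s["dq"].round(3))
np.savez("w1.npz",**s)
c=cam("wrist",s)
for P in [(0.647,-.112,.174),(0.517,-.118,.174)]:print(proj(c,P))
E
```

```text
1.85 [ 0.56737061 -0.12624628  0.35716387] [ 3.14029659e+00  7.85784117e-02 -1.96582779e-03] [ 0.024 -0.012  0.019  0.006  0.001  0.     0.001]
[304.53040094 114.20067125]
[305.13597612 267.35758727]
```

View pics/w1.png

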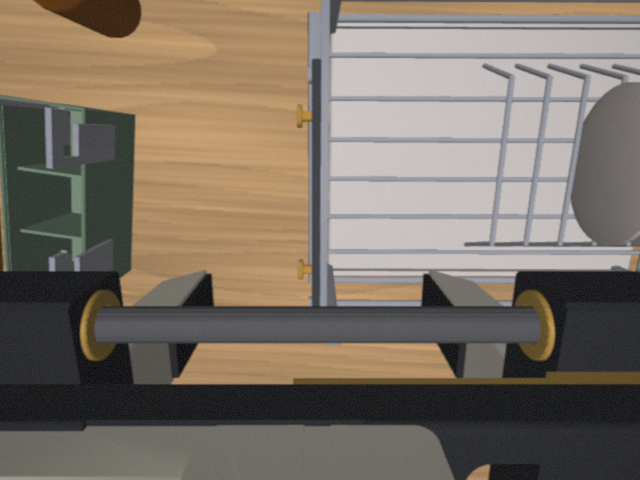

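The wrist view shows stud heads at about (299,116) and (301,269). Their shanks run right to the dark strip, whose front is at about u=312, and the caddy's two straps are at the left. I'll measure the studs and the strip's front edge.

```bash
python3 - <<'E'
from h import *
s=dict(np.load("w1.npz"));c=cam("wrist",s);im=cv2.imread("pics/w1.png")[:,:,::-1].copy()
m=mask(im,(14,150,90),(26,255,255),(285,90,325,290));print(blobs(m,5))
for v0,v1 in((100,135),(253,288)):
    mm=m.copy();mm[:v0]=0;mm[v1:]=0;ys,xs=np.nonzero(mm)
    rows=[(y,xs[ys==y].min(),xs[ys==y].max()) for y in np.unique(ys)]
    print(rows)
    # head leftmost column, shank rows = wide rows
    w=[r for r in rows if r[2]-r[1]>9];vc=np.mean([r[0] for r in w]);rt=np.median([r[2] for r in w])+.5;lf=np.median([r[1] for r in w])-.5
    print(vc,lf,rt,"headtip",onz(c,(lf,vc),.174).round(4),"strip",onz(c,(rt,vc),.174).round(4))
g=cv2.cvtColor(im,cv2.COLOR_RGB2GRAY)
for v in range(60,310,30):print(v,g[v,300:334].tolist())
E
```

```text
[([302.37, 115.79], 155, [297, 106, 14, 21]), ([303.28, 269.01], 118, [299, 260, 12, 18])]
[(np.int64(106), np.int64(298), np.int64(300)), (np.int64(107), np.int64(298), np.int64(300)), (np.int64(108), np.int64(298), np.int64(300)), (np.int64(109), np.int64(298), np.int64(300)), (np.int64(110), np.int64(298), np.int64(300)), (np.int64(111), np.int64(297), np.int64(301)), (np.int64(112), np.int64(297), np.int64(309)), (np.int64(113), np.int64(297), np.int64(310)), (np.int64(114), np.int64(297), np.int64(310)), (np.int64(115), np.int64(297), np.int64(310)), (np.int64(116), np.int64(298), np.int64(310)), (np.int64(117), np.int64(297), np.int64(310)), (np.int64(118), np.int64(298), np.int64(310)), (np.int64(119), np.int64(298), np.int64(310)), (np.int64(120), np.int64(297), np.int64(307)), (np.int64(121), np.int64(298), np.int64(301)), (np.int64(122), np.int64(298), np.int64(300)), (np.int64(123), np.int64(298), np.int64(301)), (np.int64(124), np.int64(298), np.int64(300)), (np.int64(125), np.int64(298), np.int64(300)), (np.int64(126), np.int64(299), np.int64(300))]
116.0 296.5 310.5 hea
[... 1785 characters left out ...]
4, 154, 145, 140, 147, 148, 151, 149]
210 [146, 146, 150, 147, 147, 148, 149, 144, 129, 134, 145, 128, 90, 70, 66, 70, 67, 66, 70, 86, 124, 150, 154, 158, 157, 156, 156, 152, 150, 166, 185, 193, 200, 199]
240 [146, 144, 148, 147, 149, 147, 150, 145, 133, 136, 144, 129, 85, 67, 64, 69, 70, 67, 69, 83, 118, 149, 149, 151, 152, 152, 148, 141, 152, 172, 188, 196, 196, 199]
270 [142, 138, 134, 137, 144, 146, 146, 146, 147, 145, 142, 122, 87, 69, 67, 67, 67, 67, 70, 91, 125, 146, 148, 149, 149, 148, 138, 117, 100, 95, 95, 94, 97, 118]
300 [156, 150, 151, 152, 152, 154, 152, 154, 153, 155, 147, 125, 91, 64, 64, 66, 67, 65, 71, 97, 135, 148, 150, 148, 151, 147, 135, 112, 101, 102, 102, 104, 97, 101]
```

The strip face midpoint is (0.5805,-0.121) with yaw 0.048. Head tip to strip measures 12 mm, as specified, and the top view agrees within 1.5 mm. Now I hover over the caddy grip.

```bash
python3 -m pendant '[0,0,0,0,0,0.15,0.09, -0.01,-0.0543,0.012,0,0,0,0.08, -0.01,-0.0543,0.012,0,0,0,0.07, -0.01,-0.0543,0.012,0,0,0,0.07, -0.01,-0.0543,0.012,0,0,0,0.07, -0.01,-0.0543,0.012,0,0,0,0.07, 0,0,0,0,0,0,0.07, 0,0,0,0,0,0,0.07]' | tail -6
python3 - <<'E'
from h import *
s=observe();im=get_image("wrist");cv2.imwrite("pics/w2.png",im[:,:,::-1]);print(s["clock"],s["position"],s["ee_rot"],s["dq"].round(3))
np.savez("w2.npz",**s);c=cam("wrist",s)
for P in [(0.4518,.1666,.195),(.6429,.1478,.195),(0.545,.149,.195)]:print(proj(c,P))
m=mask(im,(0,145,30),(15,255,200),(180,0,460,300));print(blobs(m,100))
E
```

```text
clock: 2.9
position: [0.5454, 0.1472, 0.2978]
ee_rot: [3.136, -0.161, 0.0]
force: [-0.5, -0.9, 0.1]
width: 0.763
gripper_force: 0.0
2.9 [0.54537084 0.14720657 0.29783451] [ 3.13625163e+00 -1.60624828e-01  4.65237801e-04] [ 0.016 -0.005  0.015 -0.004 -0.001 -0.001 -0.001]
[303.41275838 364.45905107]
[299.22363976  79.7066557 ]
[314.28671652 237.68003576]
[([326.2, 3.92], 262, [306, 0, 42, 11]), ([302.92, 103.7], 125, [299, 82, 13, 40]), ([317.93, 151.94], 101, [310, 137, 13, 29]), ([320.25, 191.27], 130, [315, 167, 8, 51])]
```

View pics/w2.png

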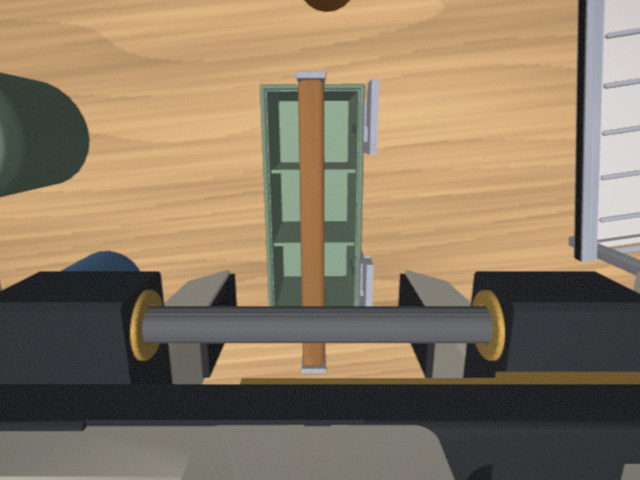

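The grip runs from (312,76) to (313,366), aligned with the tool and about 3 mm to the tool's -y. Descending to grasp.

```bash
python3 -m pendant '[0,-0.003,0.03,0,0,0,0.06, 0,0,0.04,0,0,0,0.06, 0,0,0.035,0,0,0,0.06, 0,0,0.0155,0,0,0,0.06, 0,0,0,0,0,0,0.06, 0,0,0,0,0,0,0.03, 0,0,0,0,0,0,0, 0,0,0,0,0,0,0, 0,0,0,0,0,0,0, 0,0,0,0,0,0,0]' 30 | tail -6

```

```text
clock: 4.2
position: [0.5454, 0.152, 0.1774]
ee_rot: [3.137, -0.157, 0.0]
force: [-0.5, -1.1, 1.8]
width: 0.174
gripper_force: 30.0
```

```bash
python3 -m pendant '[0,0,-0.02,0,0,0,0, -0.015,0,-0.02,0,0,0,0, -0.03,0,0,0,0,-0.074,0, 0,0.01,0,0,0,-0.074,0, 0.001,0.03,0,0,0,0,0, 0.001,0.04,0,0,0,0,0, 0.001,0.04,0,0,0,0,0, 0.001,0.04,0,0,0,0,0, 0.001,0.03,0,0,0,0,0, 0.001,0.015,0,0,0,0,0]' 30 | tail -6; python3 -m pendant '[0,0,0,0,0,0,0, 0,0,0,0,0,0,0]' | tail -6
python3 - <<'E'
from h import *
s=observe();im=get_image("wrist");cv2.imwrite("pics/w3.png",im[:,:,::-1]);print(s["clock"],s["position"],s["ee_rot"],s["dq"].round(3),s["force"])
np.savez("w3.npz",**s);c=cam("wrist",s)
T=R.from_rotvec(s["ee_rot"]).as_matrix();print(T.round(4).tolist())
S=np.array([.5805,-.1209]);a=.048;X=np.array([np.cos(a),np.sin(a)]);Y=np.array([-X[1],X[0]])
o=s["position"][:2]-S;print("caddy rel strip x,y",o@X,o@Y,"z",s["position"][2]-.1774,"yaw",np.arctan2(T[1,0],T[0,0]))
E
```

```text
clock: 5.45
position: [0.5151, -0.0497, 0.2166]
ee_rot: [3.14, 0.071, -0.002]
force: [-1.0, -0.6, -4.5]
width: 0.176
gripper_force: 30.0
clock: 5.7
position: [0.5155, -0.046, 0.2171]
ee_rot: [-3.14, -0.078, 0.0]
force: [-0.9, -0.2, -4.2]
width: 0.172
gripper_force: 30.0
5.7 [ 0.51554921 -0.0460076   0.21711032] [-3.13968953e+00 -7.80228040e-02  4.40631684e-04] [-0.006 -0.003 -0.002 -0.002  0.003  0.001  0.005] [-0.93011486 -0.16573418 -4.22736593]
[[0.9988, 0.0497, -0.0003], [0.0497, -0.9988, 0.0009], [-0.0003, -0.0009, -1.0]]
caddy rel strip x,y -0.061282523554782364 0.07792258499286822 z 0.03971032276778558 yaw 0.04969086157890753
```

View pics/w3.png

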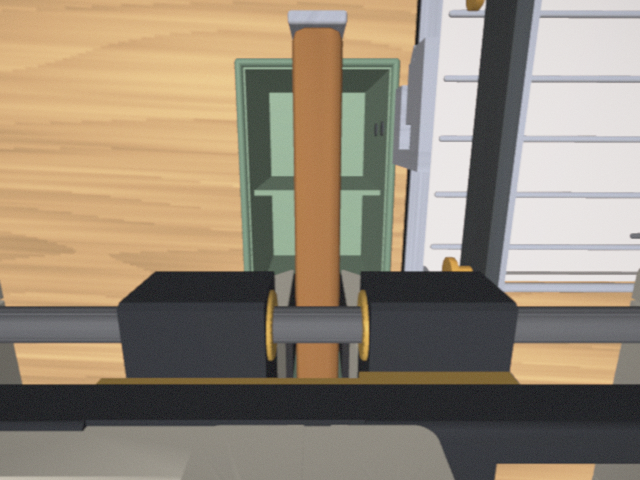

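The held grip's far end is at about (318,22), the right strap's top edge runs roughly (424,40) to (430,168), and a stud head shows at (475,3) and (450,265). I'll compare this with the nominal in-hand geometry.

```bash
python3 - <<'E'
from h import *
s=dict(np.load("w3.npz"));c=cam("wrist",s);T=R.from_rotvec(s["ee_rot"]).as_matrix()
C=T@np.diag([1,-1,-1]);o=s["position"]-C@[0,0,.1774]
f=lambda *p:proj(c,o+C@(np.array(p)/1000)).round(1)
print("strapR top back",f(101,-45,166),f(51.5,-45,166),"front",f(101,-40,166),f(51.5,-40,166))
print("grip end",f(95,8,195),f(95,-8,195),"box",f(102,40,110),f(102,-40,110))
im=cv2.imread("pics/w3.png");g=cv2.cvtColor(im,6)
print(g[60,400:446].tolist());print(g[110,396:446].tolist());print(g[200:0:-1,318][140:].tolist())
b=im[:,:,::-1].copy();m=mask(b,(14,150,90),(26,255,255),(430,240,500,275));print(blobs(m))
S=np.array([.5805,-.1209]);a=.048;X=np.array([np.cos(a),np.sin(a)]);Y=np.array([-X[1],X[0]])
q=lambda x,y,z:proj(c,np.r_[S+X*x+Y*y,z])
print("near stud tip",q(-.065,.012,.174),"head top",q(-.065,.010,.183),"far",q(.065,.012,.174),"strip",q(0,0,.192),q(.06,0,.192))
cv2.imwrite("pics/w3c.png",cv2.resize(im[0:290,380:530],None,fx=2,fy=2,interpolation=cv2.INTER_CUBIC))
E
```

```text
strapR top back [439.5  36.5] [429.7 171.9] front [425.9  36.5] [417.2 171.9]
grip end [290.8  36. ] [343.9  36. ] box [238.2  60.1] [396.5  60.1]
[163, 181, 182, 180, 181, 180, 180, 177, 179, 175, 154, 127, 117, 120, 121, 116, 113, 116, 117, 114, 115, 114, 120, 149, 176, 190, 191, 192, 190, 190, 191, 191, 192, 192, 193, 194, 192, 190, 210, 224, 229, 228, 231, 230, 231, 230]
[117, 116, 115, 119, 146, 171, 186, 188, 188, 178, 152, 124, 116, 114, 116, 114, 120, 114, 116, 118, 116, 116, 118, 124, 148, 180, 194, 195, 196, 193, 198, 197, 192, 196, 195, 197, 193, 194, 206, 221, 230, 231, 231, 232, 232, 231, 231, 232, 232, 232]
[129, 130, 129, 132, 129, 130, 131, 128, 129, 126, 129, 127, 130, 128, 130, 127, 129, 126, 126, 127, 128, 131, 129, 131, 129, 127, 131, 128, 127, 128, 128, 129, 111, 93, 91, 95, 111, 143, 168, 181, 188, 194, 193, 193, 191, 189, 190, 189, 189, 185, 176, 174, 175, 172, 172, 165, 166, 169, 171, 179]
[([454.1, 265.82], 214, [443, 258, 29, 14])]
near stud tip [445.67638667 274.26111915] head top [455.49953687 280.70951965] far [471.335561   -10.51725134] strip [499.88735698 145.98623781] [518.38338386 -12.1071837 ]
```

View pics/w3c.png

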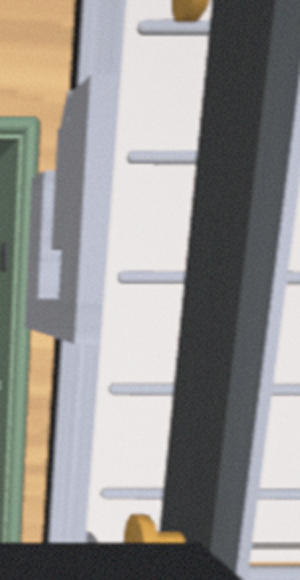

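The in-hand geometry matches to about 1 px, and the studs match to about 1 mm. Approaching the strip.

```bash
cat > st.py <<'E'
from h import *
s=observe();T=R.from_rotvec(s["ee_rot"]).as_matrix()
S=np.array([.5805,-.1209]);a=.048;X=np.array([np.cos(a),np.sin(a)]);Y=np.array([-X[1],X[0]])
o=s["position"][:2]-S;f=s["force"]
print("t%.2f rel x %.1f y %.1f caddy z %.1f mm yaw %.4f tilt %.4f %.4f"%(s["clock"],o@X*1e3,o@Y*1e3,(s["position"][2]-.1774)*1e3,np.arctan2(T[1,0],T[0,0]),T[0,2],T[1,2]),"F x %.1f y %.1f z %.1f"%(f[:2]@X,f[:2]@Y,f[2]),"M",s["ft_torque"].round(2),"w",s["width"].round(3))
E
python3 -m pendant '[0,0.01,0,0,0,0,0, 0,0.01,0,0,0,0,0, 0,0.006,0,0,0,0,0, 0,0.0015,0,0,0,0,0, 0,0,0,0,0,0,0,0,0,0,0,0,0,0]' >/dev/null;python3 st.py
python3 -m pendant '[0,0.001,0,0,0,0,0, 0,0,0,0,0,0,0]' >/dev/null;python3 st.py
python3 -m pendant '[0,0.001,0,0,0,0,0, 0,0,0,0,0,0,0]' >/dev/null;python3 st.py
```

```text
Traceback (most recent call last):
  File "st.py", line 5, in <module>
    print("t%.2f rel x %.1f y %.1f caddy z %.1f mm yaw %.4f tilt %.4f %.4f"%(s["clock"],o@X*1e3,o@Y*1e3,(s["position"][2]-.1774)*1e3,np.arctan2(T[1,0],T[0,0]),T[0,2],T[1,2]),"F x %.1f y %.1f z %.1f"%(f[:2]@X,f[:2]@Y,f[2]),"M",s["ft_torque"].round(2),"w",s["width"].round(3))
                                                                                                                                                                                                                                                              ^^^^^^^^^^^^^^^^
AttributeError: 'float' object has no attribute 'round'
Traceback (most recent call last):
  File "st.py", line 5, in <module>
    print("t%.2f rel x %.1f y %.1f caddy z %.1f mm yaw %.4f tilt %.4f %.4f"%(s["clock"],o@X*1e3,o@Y*1e3,(s["position"][2]-.1774)*1e3,np.arctan2(T[1,0],T[0,0]),T[0,2],T[1,2]),"F x %.1f y %.1f z %.1f"%(f[:2]@X,f[:2]@Y,f[2]),"M",s["ft_torque"].round(2),"w",s["width"].round(3))
                                                                                 
[... 218 characters left out ...]
ct has no attribute 'round'
Traceback (most recent call last):
  File "st.py", line 5, in <module>
    print("t%.2f rel x %.1f y %.1f caddy z %.1f mm yaw %.4f tilt %.4f %.4f"%(s["clock"],o@X*1e3,o@Y*1e3,(s["position"][2]-.1774)*1e3,np.arctan2(T[1,0],T[0,0]),T[0,2],T[1,2]),"F x %.1f y %.1f z %.1f"%(f[:2]@X,f[:2]@Y,f[2]),"M",s["ft_torque"].round(2),"w",s["width"].round(3))
                                                                                                                                                                                                                                                              ^^^^^^^^^^^^^^^^
AttributeError: 'float' object has no attribute 'round'
```

```bash
sed -i 's/s\["width"\].round(3)/round(s["width"],3)/' st.py; python3 st.py
```

```text
t7.00 rel x -61.3 y 46.5 caddy z 39.8 mm yaw 0.0475 tilt -0.0001 -0.0001 F x -0.5 y -0.2 z -3.3 M [ 0.05  0.01 -0.05] w 0.171
```

No contact at the nominal 46.5 mm. I'll feel for the strip and bumper face in small steps.

```bash

python3 -m pendant '[0,0.001,0,0,0,0,0, 0,0,0,0,0,0,0]' >/dev/null;python3 st.py
python3 -m pendant '[0,0.001,0,0,0,0,0, 0,0,0,0,0,0,0]' >/dev/null;python3 st.py
```

```text
t7.25 rel x -61.3 y 45.5 caddy z 39.8 mm yaw 0.0476 tilt -0.0001 -0.0001 F x -0.1 y 0.4 z -4.3 M [0.05 0.   0.01] w 0.174
t7.50 rel x -61.3 y 44.9 caddy z 39.8 mm yaw 0.0478 tilt -0.0000 0.0003 F x -0.5 y 0.3 z -4.5 M [ 0.39  0.02 -0.05] w 0.169
```

Contact shows at y≈45.0 mm (moment 0.39 N·m), exactly the nominal flush position. Back off 1.5 mm and slide along +x.

```bash

python3 -m pendant '[0,-0.0015,0,0,0,0,0, 0.006,0,0,0,0,0,0, 0.006,0,0,0,0,0,0, 0.004,0,0,0,0,0,0, 0,0,0,0,0,0,0]' >/dev/null;python3 st.py
python3 -m pendant '[0.004,0,0,0,0,0,0, 0.004,0,0,0,0,0,0, 0.002,0,0,0,0,0,0, 0,0,0,0,0,0,0]' >/dev/null;python3 st.py
```

```text
t8.12 rel x -44.9 y 46.2 caddy z 39.7 mm yaw 0.0478 tilt -0.0001 0.0001 F x 0.3 y -0.7 z -4.1 M [ 0.06 -0.01  0.  ] w 0.171
t8.62 rel x -35.1 y 46.2 caddy z 39.8 mm yaw 0.0478 tilt -0.0000 0.0000 F x 0.5 y -0.7 z -3.8 M [ 0.05  0.05 -0.01] w 0.172
```

```bash

python3 -m pendant '[0.004,0,0,0,0,0,0, 0.004,0,0,0,0,0,0, 0.004,0,0,0,0,0,0, 0,0,0,0,0,0,0]' >/dev/null;python3 st.py
python3 -m pendant '[0.004,0,0,0,0,0,0, 0.004,0,0,0,0,0,0, 0.004,0,0,0,0,0,0, 0,0,0,0,0,0,0]' >/dev/null;python3 st.py
python3 -m pendant '[0.002,0,0,0,0,0,0, 0.002,0,0,0,0,0,0, 0.002,0,0,0,0,0,0, 0,0,0,0,0,0,0]' >/dev/null;python3 st.py
```

```text
t9.12 rel x -22.9 y 46.2 caddy z 39.7 mm yaw 0.0479 tilt 0.0001 0.0001 F x 0.3 y 0.1 z -4.1 M [0.01 0.02 0.01] w 0.172
t9.62 rel x -10.9 y 46.2 caddy z 39.8 mm yaw 0.0478 tilt 0.0001 0.0001 F x 0.7 y -0.5 z -4.8 M [ 0.04 -0.07  0.01] w 0.172
t10.12 rel x -5.1 y 46.1 caddy z 39.8 mm yaw 0.0478 tilt 0.0001 -0.0000 F x 0.5 y -0.1 z -3.9 M [ 0.09 -0.01 -0.05] w 0.174
```

Free so far. Now 1 mm steps to feel the end wall, expected near x≈+1.5.

```bash

python3 -m pendant '[0.001,0,0,0,0,0,0, 0.001,0,0,0,0,0,0, 0.001,0,0,0,0,0,0,0,0,0,0,0,0,0]' >/dev/null;python3 st.py
for i in 1 2 3; do python3 -m pendant '[0.001,0,0,0,0,0,0, 0,0,0,0,0,0,0]' >/dev/null;python3 st.py; done
```

```text
t10.62 rel x -2.2 y 46.1 caddy z 39.8 mm yaw 0.0478 tilt 0.0000 -0.0000 F x -0.8 y 0.2 z -4.0 M [ 0.04  0.02 -0.01] w 0.17
t10.88 rel x -1.2 y 46.1 caddy z 39.8 mm yaw 0.0477 tilt 0.0001 -0.0000 F x -0.2 y 0.3 z -4.4 M [0.06 0.03 0.03] w 0.175
t11.12 rel x -0.2 y 46.1 caddy z 39.8 mm yaw 0.0477 tilt 0.0001 -0.0000 F x -0.2 y 0.2 z -4.5 M [ 0.03 -0.   -0.02] w 0.172
t11.38 rel x 0.8 y 46.1 caddy z 39.8 mm yaw 0.0478 tilt 0.0000 -0.0000 F x -0.1 y -1.2 z -3.6 M [0.03 0.02 0.07] w 0.17
```

```bash

python3 -m pendant '[0.001,0,0,0,0,0,0, 0,0,0,0,0,0,0]' >/dev/null;python3 st.py
python3 -m pendant '[0.001,0,0,0,0,0,0, 0,0,0,0,0,0,0]' >/dev/null;python3 st.py
```

```text
t11.62 rel x 1.8 y 46.1 caddy z 39.8 mm yaw 0.0477 tilt 0.0001 0.0000 F x 0.1 y -0.2 z -3.6 M [ 0.03 -0.06 -0.02] w 0.169
t11.88 rel x 2.7 y 46.1 caddy z 39.8 mm yaw 0.0476 tilt -0.0002 -0.0001 F x 0.2 y -0.5 z -4.0 M [ 0.01  0.09 -0.05] w 0.173
```

```bash

python3 -m pendant '[0.001,0,0,0,0,0,0, 0,0,0,0,0,0,0]' >/dev/null;python3 st.py
```

```text
t12.12 rel x 3.1 y 46.0 caddy z 39.5 mm yaw 0.0476 tilt -0.0015 -0.0001 F x -2.9 y 0.5 z -3.2 M [-0.08  0.83 -0.09] w 0.173
```

End wall felt at x≈2.6 mm (-2.9 N, moment 0.83). Back off to the pocket centre (about 1.2 mm) and lower.

```bash

python3 -m pendant '[-0.0025,0,0,0,0,0,0, 0,0,0,0,0,0,0, 0,0,0.002,0,0,0,0, 0,0,0.002,0,0,0,0, 0,0,0,0,0,0,0]' >/dev/null;python3 st.py
python3 -m pendant '[0,0,0.0015,0,0,0,0, 0,0,0.0015,0,0,0,0, 0,0,0,0,0,0,0]' >/dev/null;python3 st.py
python3 -m pendant '[0,0,0.001,0,0,0,0, 0,0,0.001,0,0,0,0, 0,0,0,0,0,0,0]' >/dev/null;python3 st.py
```

```text
t12.75 rel x 1.1 y 46.1 caddy z 35.6 mm yaw 0.0477 tilt -0.0004 -0.0000 F x 0.5 y -0.5 z -5.0 M [ 0.03  0.05 -0.01] w 0.171
t13.12 rel x 1.2 y 46.1 caddy z 32.7 mm yaw 0.0477 tilt -0.0002 -0.0000 F x 0.0 y 0.7 z -4.2 M [ 0.05 -0.01  0.03] w 0.177
t13.50 rel x 1.2 y 46.1 caddy z 30.7 mm yaw 0.0478 tilt -0.0001 -0.0000 F x -0.3 y -0.3 z -3.4 M [ 0.06 -0.01  0.05] w 0.176
```

It is past the 2 mm slot play without contact, so the studs are in the pockets. Continuing slowly.

```bash

for i in 1 2 3; do python3 -m pendant '[0,0,0.0008,0,0,0,0, 0,0,0,0,0,0,0]' >/dev/null;python3 st.py;done
```

```text
t13.75 rel x 1.2 y 46.1 caddy z 30.0 mm yaw 0.0478 tilt -0.0001 -0.0000 F x -0.3 y 0.3 z -4.1 M [0.02 0.01 0.03] w 0.17
t14.00 rel x 1.2 y 46.1 caddy z 29.2 mm yaw 0.0477 tilt -0.0001 -0.0000 F x 1.2 y 0.1 z -4.3 M [ 0.05 -0.01  0.04] w 0.171
t14.25 rel x 1.3 y 46.1 caddy z 28.5 mm yaw 0.0477 tilt 0.0002 -0.0000 F x -0.0 y 0.3 z -2.9 M [-0.    0.04  0.06] w 0.175
```

```bash

for i in 1 2; do python3 -m pendant '[0,0,0.0006,0,0,0,0, 0,0,0,0,0,0,0]' >/dev/null;python3 st.py;done
```

```text
t14.50 rel x 1.3 y 46.2 caddy z 28.1 mm yaw 0.0477 tilt 0.0003 -0.0000 F x -1.8 y 0.2 z 0.5 M [ 0.01  0.21 -0.05] w 0.173
t14.75 rel x 1.2 y 46.3 caddy z 27.4 mm yaw 0.0479 tilt 0.0001 0.0000 F x -3.3 y 2.3 z 1.8 M [ 0.09  0.44 -0.12] w 0.171
```

The studs carry the weight (force went from -4.2 to +1.8 N). Easing up slightly, then releasing softly.

```bash

python3 -m pendant '[0,0,-0.0004,0,0,0,0, 0,0,0,0,0,0,0]' 10 >/dev/null;python3 st.py
python3 -m pendant '[0,0,0,0,0,0,0, 0,0,0,0,0,0,0, 0,0,0,0,0,0,0]' 3 >/dev/null;python3 st.py
python3 -m pendant '[0,0,0,0,0,0,0.018, 0,0,0,0,0,0,0.02, 0,0,0,0,0,0,0.024,0,0,0,0,0,0,0.03,0,0,0,0,0,0,0.04,0,0,0,0,0,0,0.05,0,0,0,0,0,0,0.05]' 3 >/dev/null;python3 st.py
python3 - <<'E'
from h import *
a=get_image("scene");b=get_image("top")
cv2.imwrite("pics/rel.png",np.hstack([cv2.resize(a[180:330,180:330],(400,400)),cv2.resize(b[150:320,350:520],(400,400))])[:,:,::-1])
E
```

```text
t15.00 rel x 1.2 y 46.1 caddy z 27.4 mm yaw 0.0477 tilt -0.0001 -0.0000 F x -1.1 y 0.5 z -2.0 M [ 0.08  0.1  -0.05] w 0.173
t15.38 rel x 1.2 y 46.0 caddy z 27.5 mm yaw 0.0476 tilt -0.0001 -0.0001 F x -0.7 y 0.2 z -3.9 M [0.04 0.1  0.01] w 0.174
t16.25 rel x 1.2 y 46.1 caddy z 27.6 mm yaw 0.0477 tilt 0.0000 -0.0000 F x 0.0 y -0.8 z 0.6 M [-0.   -0.01  0.  ] w 0.535
```

View pics/rel.png

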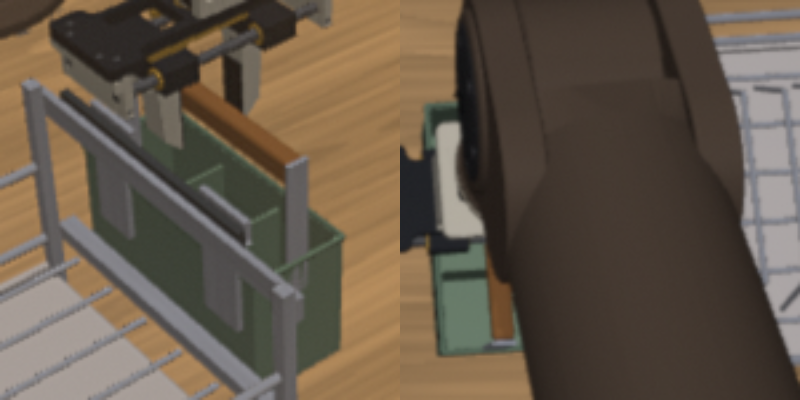

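The caddy hangs on the strip with the fingers open on both sides of the grip and nothing touching. Lifting away and checking with the wrist view.

```bash

python3 -m pendant '[0,0,-0.01,0,0,0,0.05, 0,0,-0.03,0,0,0,0.05, 0,0,-0.04,0,0,0,0.05, 0,0,-0.04,0,0,0,0.05, 0,0,-0.02,0,0,0,0.05, 0,0,0,0,0,0,0.05, 0,0,0,0,0,0,0.05]' >/dev/null;python3 st.py
python3 - <<'E'
from h import *
s=observe();im=get_image("wrist");cv2.imwrite("pics/w4.png",im[:,:,::-1]);c=cam("wrist",s)
S=np.array([.5805,-.1209]);a=.048;X=np.array([np.cos(a),np.sin(a)]);Y=np.array([-X[1],X[0]])
q=lambda x,y,z:proj(c,np.r_[S+X*(x+1.2)/1e3+Y*(y+46.2)/1e3,z/1e3]).round(1)
print("grip end",q(95,8,223),q(95,-8,223),"strap",q(101,-40,194),q(51.5,-40,194))
E
```

```text
t17.23 rel x 0.8 y 46.1 caddy z 166.8 mm yaw 0.0478 tilt -0.0012 -0.0000 F x -0.2 y -0.4 z 0.0 M [0.03 0.04 0.02] w 0.546
grip end [304.7  85.6] [329.7  85.6] strap [373.7  81.1] [371.2 152.4]
```

View pics/w4.png

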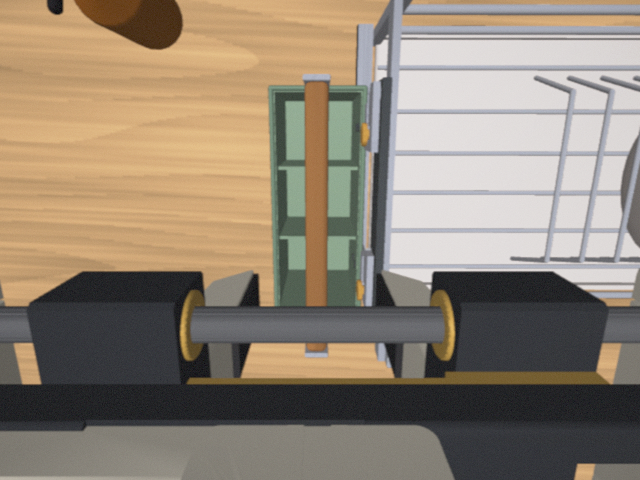

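The grip runs from (317,78) to (316,355), upright and in line. The stud heads at (365,132) and (361,288) sit in front of both straps, and the strip is behind them. The caddy is hung as predicted, so I'm handing in.

```bash
python3 -c "
from cell import *
print(sign_off())"
```

```text
the job is handed in; nothing more can be done
None
```

The caddy hangs upright on both studs, clear of the counter, with the gripper well away and the job handed in at about 17 s; the sign-off returned no verdict, and I did not re-measure the mug, soap bottle or canister at the end.

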